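# Put the recipe card on its post and hold the spring clip open over its top edge

## Robot

A 6-joint arm with a two-finger parallel gripper is mounted at the origin on the work surface. World frame = base frame: x ahead of the robot, y to its left, z up, the work surface at z = 0. Lengths are in m, angles in rad, forces in N, time in s.
With the tool pointing down it reaches from about 0.375 to 0.975 m from the base axis. Payload 3.8 kg.
Tool frame: the origin (TCP) lies on the centre line of the jaws, within the pads' length; the fingertips stand 14 mm ahead of it and the grasp point (between the pads) lies 5 mm behind it; z points along the fingers, y is the line along which they close (so a half turn about z gives the same grasp; the last joint's range is limited). The gripper opens to 85 mm and grips with 20 to 120 N. Pads are 22 mm wide; open, the fingers measure 114 mm over their backs; the gripper's body (76 mm by 85 mm) begins 54 mm behind the grasp point. The pads swing forward as they close: fully open they stand 13 mm farther back than shut.
Start: joints at [1.097, 0.264, 1.604, -0, 1.274, -0.037], TCP at [0.286, 0.612, 0.245] pointing down, gripper open.
Joint ranges: [-2.63, 2.63], [-0.94, 2.18], [0.31, 2.57], [-1.31, 4.45], [0, 2.66], [-2.55, 2.55]. Speed limits (rad/s): [2.57, 2.57, 3.14, 3.14, 3.14, 3.14].

## Interface

Orientations are given as a rotation vector (axis times angle).
In Python, from workcell import bot, eyes, spot_in gives the robot as it stands.
- The arm moves only by the tool carry_out, never from a script. Its argument "series" is text: rows parted by semicolons, each of 4 numbers parted by spaces: the shift along the world's x, y, z in m, then the turn about the world's z in degrees. In form: tx ty tz roll; .... A call has 1 to 20 rows; each row shifts and turns the commanded pose from where the row before left it; what a row does not reach is not made up. A row lasts 1/8 s, in which the tool goes at most 62.5 mm and 10.7 degrees, less where a joint would pass 70% of its speed; a pose out of reach is approached as far as the arm can. A call is refused whole if a number of a shift passes 0.0625 or a number of a turn 10.7, either way. A call with a gripper value outside its range is refused whole. "jaw" is the gripper command: -1 is shut, 1 is fully open, values between are in proportion, set as the call begins (left out, the last holds). The fingers move at their own pace and stop on an object; "grip_force" is the grip in N (left out, the last holds). Time passes only in rows, so rows that do not move let the fingers close. It gives the time, the measured TCP pose, the force, the opening and the grip force at its end, in the units of the state.
- bot.read_state(): the state, without advancing time (a new reading comes with each control period).
- eyes.read_camera(name): name is "scene" or "top" or "wrist"; returns (picture, depth): 384x512x3 uint8, blue, green, red; 384x512 float32, m along the optical axis (not along the pixel's ray), 0 where there is no reading.
- eyes.get_calibration(name): a dict with "K" (3x3 intrinsics, pixels), "position" and "rotation" of the camera in the world; the wrist camera has in their place "T_tool_cam" (4x4, takes a point from camera to tool coordinates, whose origin is the TCP and whose axes are the flange's). Camera axes: x right, y down, z forward; pixel columns grow to the right and rows downward; lengths in m; the calibration is good to about 2 mm. The wrist camera is an equidistant fisheye: a pixel r from the principal point sees the ray r / f radians off the axis. A picture is of the moment at which its call begins: read the wrist's pose just before it. get_calibration takes no time and is no camera call.
- bot.finish_job(): hands the job in; it is judged then, once.
Trained networks look in the newest picture that a camera, given by its name, has taken for a name from the list of things; names that differ only in an ending like _2 or _b are one class to them, and where a whole thing is asked for, a point or a joint stands for the part that bears it (a point fixed in the world has none). Each returns a list of dicts, best first, with "score" (0 to 1); they miss things now and then, are a little off and sometimes report something else, mostly with a low value. They report only what shows in the picture. A call takes as long as a camera call.
- spot_in(camera, target): "rect" ([centre column, centre row, width, height] in pixels, round what is visible of it).
The state is a dict: "time": time; "q": joint angles; "joint_vel": joint speeds; "joint_torque": joint torques, N m; "tool_pos": TCP position; "tcp_rot": TCP orientation; "wrist_force": force on the tool from outside, world axes, zero at the start; "torque": the same for the moment, N m; "width": opening from 0.0 (shut) to 1.0 (fully open); "grip_force": force on a finger pad.
Only numpy, scipy, OpenCV 4.12 (cv2) and the standard library are available. Lean on these libraries where they do the work, as an engineer would, in place of code of your own. Each camera call takes 0.05 s, during which the arm holds its last target. There are 200 camera calls.

## Task

Slide the recipe card's tube down over the upright post until it sits fully home on the wooden foot, and let go. Then squeeze the big spring clip's tails so its jaws open wide, lift it off its rail and lower it over about the middle of the card's top edge, in line with the card, with a jaw on either side and nothing touching the card. Finish still holding the clip wide open there, ready for an order note to be slipped in, and leave the other things where they are.

Things in the scene. Friction and masses are not known exactly. Their poses are not given: they have to be found in the camera images.
- stand: card stand, fixed: square wooden foot 100 x 100 x 18 mm with an upright steel post in its centre, 12 mm in diameter, 85 mm high above the foot (tip at 103 mm, its top 5 mm tapering to 6 mm in diameter). Origin: centre of the underside, on the work surface; z up.
- stand_top (a point): point on the post's axis at the top face of the wooden foot, 18 mm above the work surface: where the underside of the card's tube comes to rest.
- card: loose white card on an aluminium tube, 160 g, mostly in the tube; starts standing on the surface. Tube: outer diameter 28 mm, bore 16 mm through, 70 mm high, foot flange 44 mm wide, 5 mm high. Origin: tube's axis, underside; z up the tube; x from the tube along the card. Card: 4 mm thick (across y), from x = 12 to 104 mm and z = 6 to 80 mm (top edge, 10 mm above the tube's top).
- card_edge (a point): middle of the card's top edge: x = 58, y = 0, z = 80 mm in the card's frame, same axes.
- rail: clip rail, fixed: wooden foot 70 x 160 x 12 mm carrying an upright board 6 mm thick (across x), 160 mm long (along y), top at z = 78 mm. Origin: centre of the underside. The spring clip starts astride this board, up to 30 mm to either side of its middle.
- clip: big loose steel spring clip, 90 g, 30 mm wide, starting astride the rail board, jaws down, tails up. Origin: centre of its pivot pin (10 mm in diameter, 36 mm long, resting on the board's top, so 83 mm above the surface); x along the pin and board, y across, z up. Jaws: plates with inward lips 46 mm below the pin (lowest point 50 mm below); fully open, 23 mm apart at the lips. Let go, it snaps shut.
- clip_tails (a point): middle of the two flat tails, 40 mm above the pin: where to squeeze, along the clip's y. Tails are 30 mm wide (x) and reach from 12 to 58 mm above the pin; parked they lean outward, about 53 mm over their tops. Squeezing opens the jaws, against about 9 N on each tail; fully squeezed, the tails are upright and parallel, 30.5 mm over their outer faces, at a hard stop.
- clip_mouth (a point): middle of the mouth between the two jaw lips: 46 mm below the pin's centre along the clip's z, same axes as the clip.
- clip_arm_a (a joint): turn of the clip's arm on its +y side: 0 = shut, 0.05 as parked on the rail, 0.24 rad = fully open (stop).
- clip_arm_b (a joint): the same for the arm on the -y side.
- measuring_cup: bystander: aluminium measuring cup, 72 mm in diameter, 62 mm high, handle at +y reaching 70 mm from the axis. Origin: underside.
- salt_jar: bystander: glass jar with steel cap, 64 mm in diameter, 100 mm high. Origin: underside.
- bean_can: bystander: can, 74 mm in diameter, 110 mm high. Origin: underside.
- salsa_bowl: bystander: clay bowl, 120 mm in diameter, 50 mm high. Origin: underside.
- pitcher: bystander: ceramic pitcher, 124 mm in diameter, 190 mm high, with a handle. Origin: underside.
- spoon: bystander: wooden spoon lying flat at the far right, beside the basket. Origin: underside.

How it is judged:
On the way, in this order (a step that is already met when the one before it is completed fails the run):
1. the card's tube sits fully down on the stand's foot, over the post, and the fingers have let go of it (horizontal distance between card and stand_top below 0.004 m and z of card in the frame of stand_top below 0.004 m and angle between card's own z axis and vertical below 0.08 rad and contact force between card and the fingers below 0.3 N), for 0.3 s.
2. the clip, jaws open, is lifted clear of the rail in the fingers (value of joint each of clip_arm_a, clip_arm_b above 0.17 rad and height (world z) of clip above 0.142 m and contact force between clip and the fingers above 2 N), for 0.1 s.
At the end, for the whole second after the job is handed in: Tube home on the foot (4 mm, 0.08 rad), released. Fingers hold the clip at rest, off card and stand (<0.5 N), both arms > 0.17 rad; mouth 6-38 mm below the top edge, within 9 mm of the card plane and 27 mm of its middle, pin within 0.3 rad of the card, clip within 0.25 rad of upright (all of step 1 and value of joint each of clip_arm_a, clip_arm_b above 0.17 rad and z of clip_mouth in the frame of card between 0.042 and 0.074 m and y of clip_mouth in the frame of card between -0.009 and 0.009 m and x of clip_mouth in the frame of card between 0.032 and 0.086 m and angle between the x axis of clip and the x axis of card, either way round below 0.3 rad and angle between clip's own z axis and vertical below 0.25 rad and contact force between clip and the fingers above 2 N and contact force between clip and card below 0.5 N and contact force between clip and stand below 0.5 N and linear speed of clip below 0.03 m/s and linear speed of card below 0.05 m/s); the arm keeps its last pose, push and grip.
It fails at once if a bystander is shifted by more than 30 mm (distance of any of measuring_cup, salt_jar, bean_can, salsa_bowl, pitcher, spoon from where it was at the start of the episode above 0.03 m).
It fails at once if the clip is dropped or knocked down (height (world z) of clip below 0.06 m).
It also fails if it takes over 72 s, if anything falls off the work surface, if the arm or the gripper's body presses on something with over 40 N, if the wrist force passes 120 N, or if a joint passes its speed limit or range.

## Working session

There is one attempt and no reset: what is moved stays moved. The work goes in short steps, Python scripts to look and compute and a tool call to move; the robot and the scene stay as the last step left them, time stands still between calls to the robot, and variables do not carry over. Pictures are saved under pics/ and viewed, at most 11 in all, crops included, and the job is handed in when it is done.

Besides the shell and the picture viewer there is one more tool, called after ">>>" as name(argument=value, ...), one argument or row to a line, values as JSON. carry_out: Moves the arm, as the interface text tells. Its arguments: {"type":"object","properties":{"series":{"type":"string"},"jaw":{"type":"number"},"grip_force":{"type":"number"}},"required":["series"]}

```bash
mkdir -p pics; cat > h.py <<'E'
import numpy as np, cv2
from workcell import bot, eyes, spot_in
def cloud(name):
    im,d=eyes.read_camera(name); c=eyes.get_calibration(name); K=np.array(c["K"])
    v,u=np.mgrid[:d.shape[0],:d.shape[1]]
    P=np.stack([(u-K[0,2])/K[0,0]*d,(v-K[1,2])/K[1,1]*d,d],-1)
    W=P@np.array(c["rotation"]).T+np.array(c["position"]); W[d==0]=np.nan
    return im,W
E
python3 - <<'E'
from h import *
for n in("top","scene"):
    im,W=cloud(n); cv2.imwrite(f"pics/{n}0.png",im); np.save(f"{n}0.npy",W)
    print(n,eyes.get_calibration(n)["position"])
    for t in("stand","card","rail","clip","clip_tails","measuring_cup","salt_jar","bean_can","salsa_bowl","pitcher"):
        r=spot_in(n,t)
        if r:
            x=r[0]["rect"]; u,v,w,h=[int(a) for a in x]; B=W[max(0,v-h//2):v+h//2+1,max(0,u-w//2):u+w//2+1].reshape(-1,3)
            print(t,round(r[0]["score"],2),[u,v,w,h],np.round(W[min(v,383),min(u,511)],3))
print(bot.read_state())
E
```

```text
Traceback (most recent call last):
  File "h.py", line 7, in cloud
    W=P@np.array(c["rotation"]).T+np.array(c["position"]); W[d==0]=np.nan
      ~~~~~~~~~~~~~~~~~~~~~~~~~~~^~~~~~~~~~~~~~~~~~~~~~~~
ValueError: operands could not be broadcast together with shapes (384,512) (3,)
```

```bash
sed -i 's/np.array(c\["rotation"\]).T/R(c["rotation"]).T/' h.py; cat >> h.py <<'E'
def R(r): return cv2.Rodrigues(np.array(r,float))[0]
E
python3 - <<'E'
from h import *
for n in("top","scene"):
    im,W=cloud(n); cv2.imwrite(f"pics/{n}0.png",im); np.save(f"{n}0.npy",W)
    print(n,eyes.get_calibration(n))
    for t in("stand","card","rail","clip","clip_tails","measuring_cup","salt_jar","bean_can","salsa_bowl","pitcher"):
        r=spot_in(n,t)
        if r:
            u,v,w,h=[int(a) for a in r[0]["rect"]]
            print(t,round(r[0]["score"],2),[u,v,w,h],np.round(W[min(v,383),min(u,511)],3))
print(bot.read_state())
E
```

```text
top {'K': array([[434.0630808 ,   0.        , 257.07040384],
       [  0.        , 434.0630808 , 198.03977234],
       [  0.        ,   0.        ,   1.        ]]), 'position': array([0.42074896, 0.07530153, 1.46282893]), 'rotation': array([-2.18598446,  2.15892711, -0.13870991])}
stand 0.59 [268, 252, 18, 22] [0.402 0.013 0.004]
card 0.52 [354, 226, 36, 13] [ 0.491 -0.27   0.033]
rail 0.93 [178, 228, 50, 26] [0.475 0.301 0.088]
clip 0.76 [183, 229, 14, 19] [0.472 0.286 0.085]
clip_tails 0.49 [183, 226, 17, 14] [0.482 0.286 0.081]
measuring_cup 0.65 [357, 230, 38, 14] [ 0.479 -0.287  0.001]
salt_jar 0.87 [328, 171, 27, 25] [ 0.661 -0.172  0.105]
bean_can 0.56 [218, 145, 25, 28] [0.739 0.179 0.111]
salsa_bowl 0.74 [282, 140, 38, 31] [ 0.784 -0.032  0.006]
pitcher 0.92 [83, 230, 62, 38] [0.467 0.625 0.018]
scene {'K': array([[357.31291996,   0.        , 253.10654733],
       [  0.        , 357.31291996, 198.4762661 ],
       [  0.        ,   0.        ,   1.        ]]), 'position': array([ 1.30552723, -0.12184363,  0.9883143 ]), 'rotation': array([-1.97377039, -1.57514348,  0.57874785]
[... 535 characters left out ...]

{'time': 1.15, 'q': array([ 1.09708500e+00,  2.63914294e-01,  1.60398474e+00,  1.44591089e-06,
        1.27373925e+00, -3.69015971e-02]), 'joint_vel': array([ 6.43466897e-04, -9.36789874e-04,  6.87714637e-04,  9.43751975e-05,
       -4.65416745e-04, -2.23956641e-04]), 'joint_torque': array([ 5.94789944e-04, -5.15080154e+01, -3.67724597e+01, -6.01824468e-05,
        9.76237643e-04,  1.22778604e-05]), 'tool_pos': array([0.28555675, 0.61161101, 0.24527833]), 'tcp_rot': array([-6.80695090e-01, -3.06694926e+00,  6.88004163e-05]), 'wrist_force': array([-0.45812403,  0.75675985, -0.10232679]), 'torque': array([-0.01417709,  0.0111881 , -0.01017185]), 'grip_force': 0.0, 'width': 1.0057264283112786}
```

View pics/top0.png

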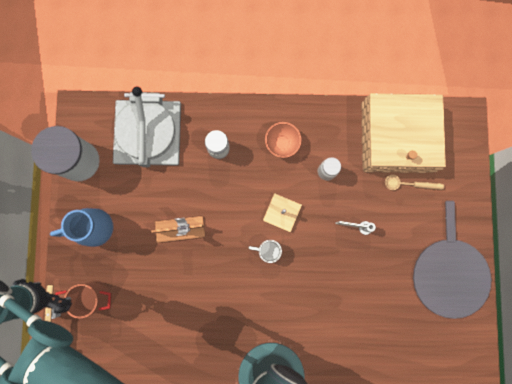

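View pics/scene0.png

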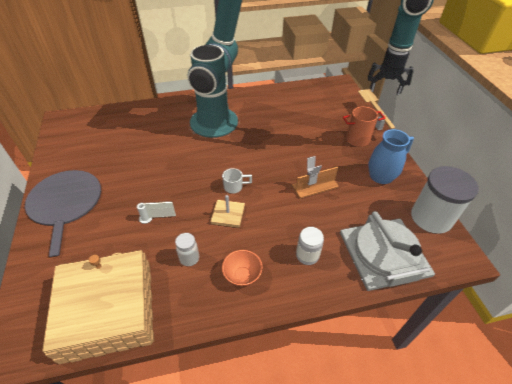

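```bash
python3 - <<'E'
from h import *
print(np.round(R(bot.read_state()["tcp_rot"]),2).tolist())
c=eyes.get_calibration("wrist");print(c)
W=np.load("top0.npy"); S=np.load("scene0.npy")
def sel(W,c,r,lo,hi):
    P=W.reshape(-1,3); m=(abs(P[:,0]-c[0])<r)&(abs(P[:,1]-c[1])<r)&(P[:,2]>lo)&(P[:,2]<hi); return P[m]
def rep(n,P):
    if len(P)<3: print(n,len(P));return
    q=P[:,:2].astype(np.float32); rc=cv2.minAreaRect(q)
    print(n,len(P),"mean",np.round(P.mean(0),3),"rect",np.round(rc[0],3),np.round(rc[1],3),round(rc[2],1))
for nm,V in(("top",W),("scene",S)):
    rep(nm+" foot",sel(V,(.53,-.02),.09,.012,.025)); rep("post",sel(V,(.53,-.02),.09,.05,.12))
    rep("card",sel(V,(.49,-.29),.1,.02,.1)); rep("tubetop",sel(V,(.49,-.29),.1,.06,.09))
    rep("rail foot",sel(V,(.48,.29),.11,.006,.018)); rep("board",sel(V,(.48,.29),.11,.06,.085)); rep("clip",sel(V,(.48,.29),.09,.095,.16))
E
```

```text
[[-0.91, 0.42, -0.0], [0.42, 0.91, -0.0], [0.0, -0.0, -1.0]]
{'K': array([[297.31863964,   0.        , 250.62431237],
       [  0.        , 297.31863964, 192.74781421],
       [  0.        ,   0.        ,   1.        ]]), 'T_tool_cam': array([[-2.46449448e-04, -9.48099508e-01, -3.17973681e-01,
         8.14316287e-02],
       [ 9.99999878e-01, -9.73770012e-05, -4.84714112e-04,
         8.70029146e-04],
       [ 4.28593887e-04, -3.17973762e-01,  9.48099416e-01,
        -1.28050387e-01],
       [ 0.00000000e+00,  0.00000000e+00,  0.00000000e+00,
         1.00000000e+00]])}
top foot 825 mean [ 0.533 -0.033  0.018] rect [ 0.533 -0.034] [0.1 0.1] 67.9
post 18 mean [ 0.532 -0.033  0.092] rect [ 0.533 -0.033] [0.009 0.011] 46.0
card 159 mean [ 0.49  -0.285  0.06 ] rect [ 0.487 -0.271] [0.116 0.026] 89.1
tubetop 94 mean [ 0.49  -0.284  0.073] rect [ 0.487 -0.271] [0.116 0.026] 89.1
rail foot 773 mean [0.473 0.305 0.011] rect [0.481 0.29 ] [0.217 0.218] 0.6
board 103 mean [0.474 0.307 0.077] rect [0.478 0.307] [0.022 0.157] 3.9
clip 72 mean [0.482 0.287 0.12 ] rect [0.477 0.286] [0.051 0.028] 8.3
scene foot 620 mean [ 0.539 -0.033  0.017] rect [ 0.509 -0.022] [0.099 0.157] 68.1
post 50 mean [ 0.514 -0.022  0.075] rect [ 0.488 -0.014] [0.02  0.115] 64.1
card 447 mean [ 0.496 -0.271  0.052] rect [ 0.496 -0.27 ] [0.118 0.028] 80.7
tubetop 174 mean [ 0.494 -0.272  0.07 ] rect [ 0.489 -0.269] [0.117 0.028] 88.3
rail foot 379 mean [0.491 0.306 0.011] rect [0.477 0.309] [0.07  0.161] 5.9
board 178 mean [0.479 0.306 0.071] rect [0.478 0.309] [0.025 0.16 ] 4.0
clip 131 mean [0.475 0.287 0.118] rect [0.476 0.288] [0.053 0.03 ] 6.1
```

```bash
python3 - <<'E'
from h import *
for n in("top0","scene0"):
    P=np.load(n+".npy").reshape(-1,3)
    m=(abs(P[:,0]-.49)<.06)&(abs(P[:,1]+.28)<.1)
    Q=P[m&(P[:,2]>.064)&(P[:,2]<.09)]
    Q=Q[np.argsort(Q[:,1])]; print(n,np.round(Q[::max(1,len(Q)//25)],3).tolist())
    c=Q[(Q[:,1]>Q[0,1]+.034)&(Q[:,2]>.073)]; print("card dir deg",len(c),np.degrees(np.arctan2(1,np.polyfit(c[:,1],c[:,0],1)[0])),c[:,:2].mean(0))
    t=Q[Q[:,1]<Q[0,1]+.026]; print("tube",t.min(0),t.max(0))
    m=(abs(P[:,0]-.478)<.06)&(abs(P[:,1]-.305)<.1)&(P[:,2]>.072)&(P[:,2]<.084)&(abs(P[:,1]-.287)>.022)
    b=P[m]; p=np.polyfit(b[:,1],b[:,0],1);print("board deg",np.degrees(np.arctan2(1,p[0])),"x at .287",np.polyval(p,.287))
E
```

```text
top0 [[0.484, -0.329, 0.069], [0.49, -0.326, 0.067], [0.493, -0.325, 0.07], [0.497, -0.323, 0.067], [0.493, -0.322, 0.071], [0.474, -0.319, 0.069], [0.477, -0.318, 0.073], [0.474, -0.315, 0.072], [0.474, -0.312, 0.07], [0.496, -0.309, 0.069], [0.496, -0.307, 0.066], [0.483, -0.306, 0.069], [0.493, -0.304, 0.065], [0.486, -0.301, 0.075], [0.489, -0.297, 0.078], [0.489, -0.292, 0.074], [0.489, -0.286, 0.07], [0.492, -0.281, 0.079], [0.492, -0.278, 0.079], [0.492, -0.268, 0.079], [0.492, -0.262, 0.077], [0.495, -0.258, 0.08], [0.495, -0.255, 0.08], [0.498, -0.247, 0.073], [0.495, -0.242, 0.08], [0.495, -0.238, 0.071], [0.498, -0.229, 0.08], [0.498, -0.223, 0.081], [0.498, -0.218, 0.071], [0.502, -0.213, 0.068]]
card dir deg 34 82.13538119450862 [ 0.49484755 -0.25394517]
tube [ 0.47365066 -0.32860208  0.06458855] [ 0.49942948 -0.30287756  0.08100478]
board deg 97.5506713859629 x at .287 0.4768238787102178
scene0 [[0.49, -0.327, 0.069], [0.489, -0.323, 0.072], [0.497, -0.321, 0.07], [0.498, -0.317, 0.071], [0.501, -0.312, 0.067], [0.482, -0.309, 0.065], [0.499, -0.305, 0.068], [0.493, -0.302, 0.066], [0.491, -0.297, 0.073], [0.489, -0.294, 0.075], [0.496, -0.289, 0.081], [0.495, -0.285, 0.069], [0.493, -0.282, 0.07], [0.491, -0.277, 0.078], [0.495, -0.273, 0.065], [0.496, -0.269, 0.07], [0.496, -0.264, 0.075], [0.495, -0.259, 0.071], [0.501, -0.253, 0.066], [0.502, -0.25, 0.067], [0.498, -0.246, 0.067], [0.496, -0.243, 0.068], [0.499, -0.238, 0.076], [0.499, -0.234, 0.081], [0.499, -0.23, 0.064], [0.5, -0.226, 0.069], [0.501, -0.222, 0.075], [0.501, -0.218, 0.078], [0.505, -0.212, 0.076]]
card dir deg 49 81.75487632168931 [ 0.49656884 -0.25186946]
tube [ 0.47412425 -0.32743824  0.0640687 ] [ 0.50181001 -0.30209952  0.0719461 ]
board deg 97.31854309174993 x at .287 0.4788200357426403
```

>>> carry_out(
  series="0.0126 -0.058 0 -4.6;0.0126 -0.058 0 -4.6;0.0126 -0.058 0 -4.6;0.0126 -0.058 0 -4.6;0.0126 -0.058 0 -4.6;0.0126 -0.058 0 -4.6;0.0126 -0.058 0 -4.6;0.0126 -0.058 0 -4.6;0.0126 -0.058 0 -4.6;0.0126 -0.058 0 -4.6;0.0126 -0.058 0 -4.6;0.0126 -0.058 0 -4.6;0.0126 -0.058 0 -4.6;0.0126 -0.058 0 -4.6;0.0126 -0.058 0 -4.6;0.0126 -0.058 -0.03 -4.3;0 0 -0.045 0;0 0 0 0;0 0 0 0",
  jaw=1,
  grip_force=40,
)

```text
time: 3.52
tool_pos: [0.4868, -0.3127, 0.1732]
tcp_rot: [2.376, 2.054, 0.0]
wrist_force: [-0.1, -0.9, 1.4]
width: 1.001
grip_force: 0.0
```

```bash
cat >> h.py <<'E'
def wcloud():
    s=bot.read_state(); im,d=eyes.read_camera("wrist"); c=eyes.get_calibration("wrist"); K=c["K"]
    v,u=np.mgrid[:d.shape[0],:d.shape[1]]; x=(u-K[0,2])/K[0,0]; y=(v-K[1,2])/K[1,1]
    th=np.hypot(x,y); k=np.tan(th)/np.maximum(th,1e-9)
    P=np.stack([x*k*d,y*k*d,d],-1); T=c["T_tool_cam"]
    W=(P@T[:3,:3].T+T[:3,3])@R(s["tcp_rot"]).T+s["tool_pos"]; W[(d==0)|(th>1.4)]=np.nan
    return im,W,s
E
python3 - <<'E'
from h import *
im,W,s=wcloud(); cv2.imwrite("pics/w1.png",im)
P=W.reshape(-1,3); m=(abs(P[:,0]-.49)<.06)&(abs(P[:,1]+.28)<.1)&(P[:,2]<.1)
Q=P[m]; c=Q[(Q[:,2]>.078)&(Q[:,2]<.085)&(Q[:,1]>-.29)]
p=np.polyfit(c[:,1],c[:,0],1); print("card top",len(c),c[:,2].mean(),"dir",np.degrees(np.arctan2(1,p[0])),"x at -.315",np.polyval(p,-.315),c.min(0),c.max(0))
t=Q[(Q[:,2]>.066)&(Q[:,2]<.074)&(Q[:,1]<-.298)]; print(len(t),t.min(0),t.max(0),cv2.minEnclosingCircle(t[:,:2].astype(np.float32)))
E
```

```text
card top 528 0.0793803294226976 dir 81.85549161889095 x at -.315 0.48526264437298944 [ 0.48723466 -0.28958917  0.07800192] [ 0.50176137 -0.21111549  0.08195328]
541 [ 0.47202411 -0.32656373  0.06609793] [ 0.49946187 -0.30002328  0.07124898] ((0.4855858385562897, -0.31325581669807434), 0.013995248824357986)
```

View pics/w1.png

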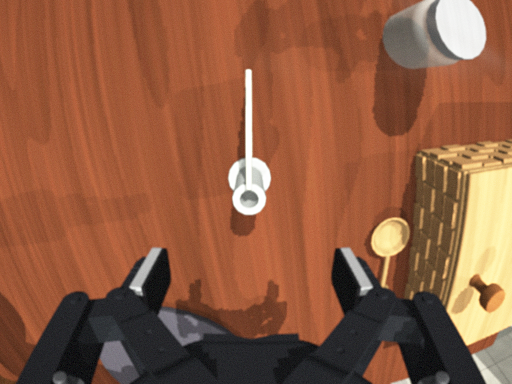

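>>> carry_out(
  series="-0.001 -0.0006 -0.04 0;0 0 -0.04 0;0 0 -0.035 0;0 0 -0.013 0;0 0 0 0",
)

```text
time: 4.2
tool_pos: [0.4861, -0.3134, 0.045]
tcp_rot: [2.375, 2.055, 0.0]
wrist_force: [0.9, -0.4, 0.6]
width: 1.004
grip_force: 0.0
```

>>> carry_out(
  series="0 0 0 0;0 0 0 0;0 0 0 0;0 0 0 0;0 0 0 0;0 0 0 0",
  jaw=-1,
)

```text
time: 4.95
tool_pos: [0.4858, -0.3139, 0.045]
tcp_rot: [2.376, 2.054, 0.0]
wrist_force: [-2.0, 1.3, 5.3]
width: 0.308
grip_force: 40.2
```

>>> carry_out(
  series="0 0 0.025 0;0 0 0.05 0;0 0 0.04 0;0 0 0.015 0;0.0067 0.04 0 0;0.0067 0.04 0 0;0.0067 0.04 0 0;0.0067 0.04 0 0;0.0067 0.04 0 0;0.0067 0.04 0 0;0.0068 0.04 0 0;0 0 0 0;0 0 0 0;0 0 0 0",
)

```text
time: 6.7
tool_pos: [0.5319, -0.0344, 0.1734]
tcp_rot: [-2.377, -2.053, 0.002]
wrist_force: [0.0, -0.7, -1.8]
width: 0.306
grip_force: 39.8
```

```bash
python3 - <<'E'
from h import *
im,W,s=wcloud(); cv2.imwrite("pics/w2.png",im); print(s["tool_pos"],s["width"])
def near(P,c,r,lo,hi): return P[(np.hypot(P[:,0]-c[0],P[:,1]-c[1])<r)&(P[:,2]>lo)&(P[:,2]<hi)]
P=W.reshape(-1,3)
f=near(P,(.533,-.033),.08,.012,.024); print("wrist foot",len(f),cv2.minAreaRect(f[:,:2].astype(np.float32)) if len(f)>5 else 0)
f=near(P,(.533,-.033),.03,.04,.115); print("wrist post",len(f), f.mean(0),f.min(0),f.max(0))
c=near(P,(.54,.02),.13,.195,.22);
if len(c)>9: print("cardtop",len(c),c.min(0),c.max(0),np.degrees(np.arctan2(1,np.polyfit(c[:,1],c[:,0],1)[0])))
ims,S=cloud("scene"); cv2.imwrite("pics/s2.png",cv2.resize(ims[130:280,130:330],(800,600)))
E
```

```text
[ 0.53185438 -0.03436613  0.17335273] 0.30620598436277224
wrist foot 7117 ((0.5333086252212524, -0.03069165349006653), (0.09957855194807053, 0.10024156421422958), 68.18063354492188)
wrist post 27 [ 0.53361696 -0.02887615  0.06944877] [ 0.52724314 -0.03032813  0.04690894] [ 0.53865207 -0.02778853  0.08739897]
cardtop 11843 [ 0.48279582 -0.05199798  0.19500234] [0.58417557 0.06865649 0.21998085] 87.95708433400026
```

View pics/w2.png

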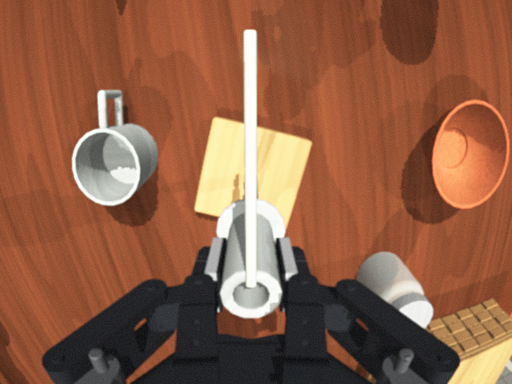

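View pics/s2.png

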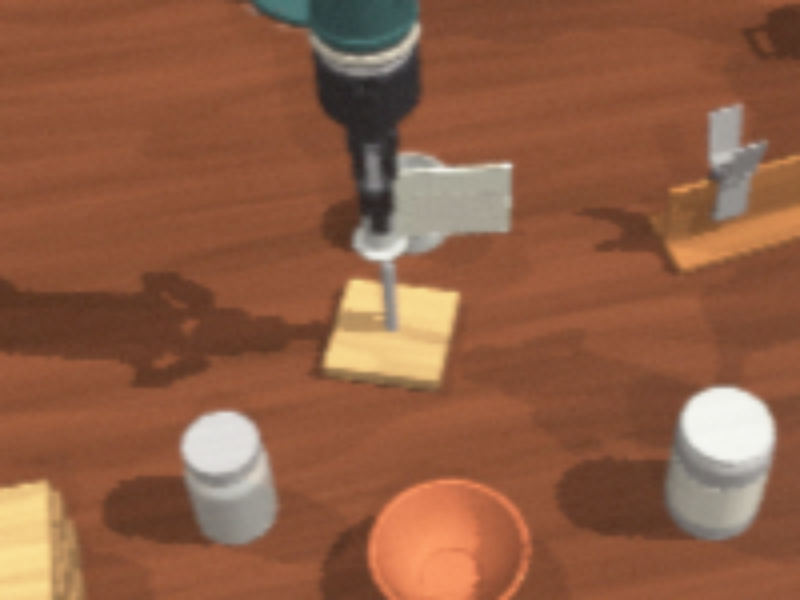

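>>> carry_out(
  series="0.0013 0.0008 0 0;0 0 -0.02 0;0 0 -0.02 0;0 0 -0.02 0;0 0 -0.02 0;0 0 -0.02 0;0 0 -0.005 0;0 0 0 0",
)

```text
time: 7.8
tool_pos: [0.5337, -0.0329, 0.0691]
tcp_rot: [-2.377, -2.054, 0.0]
wrist_force: [-2.3, 0.9, -2.8]
width: 0.303
grip_force: 39.8
```

>>> carry_out(
  series="0 0 -0.003 0;0 0 -0.002 0;0 0 -0.001 0;0 0 0 0;0 0 0 0",
)

```text
time: 8.43
tool_pos: [0.534, -0.0327, 0.0633]
tcp_rot: [2.377, 2.054, 0.001]
wrist_force: [0.0, 1.2, -1.2]
width: 0.309
grip_force: 40.0
```

>>> carry_out(
  series="0 0 -0.001 0;0 0 0 0",
)

```text
time: 8.68
tool_pos: [0.534, -0.0327, 0.063]
tcp_rot: [2.377, 2.054, 0.0]
wrist_force: [-2.9, 1.1, 4.7]
width: 0.306
grip_force: 40.8
```

>>> carry_out(
  series="0 0 0 0;0 0 0 0;0 0 0 0;0 0 0 0;0 0 0.03 0;0 0 0.05 0;0 0 0.05 0;0 0 0.04 0;0 0 0 0;0 0 0 0",
  jaw=1,
)

```text
time: 9.93
tool_pos: [0.5332, -0.0326, 0.2314]
tcp_rot: [-2.376, -2.054, 0.001]
wrist_force: [-0.3, -0.6, 0.4]
width: 1.0
grip_force: 0.0
```

```bash
cat > m.py <<'E'
from h import *
def near(P,c,r,lo,hi): return P[(np.hypot(P[:,0]-c[0],P[:,1]-c[1])<r)&(P[:,2]>lo)&(P[:,2]<hi)]
def card(P):
    c=near(P,(.545,.03),.06,.093,.103)
    if len(c)<9: print("few",len(c)); return
    p=np.polyfit(c[:,1],c[:,0],1)
    print("card",len(c),"z",np.median(c[:,2]),"dir",np.degrees(np.arctan2(1,p[0])),"x at y=.0245",np.polyval(p,.0245),c.min(0),c.max(0))
    t=near(P,(.533,-.033),.022,.084,.0915)
    if len(t)>9: print("tube",len(t),t.mean(0),t.min(0),t.max(0))
E
python3 - <<'E'
from m import *
im,W,s=wcloud(); cv2.imwrite("pics/w3.png",im); print(s["tool_pos"]); card(W.reshape(-1,3))
im,S=cloud("top"); card(S.reshape(-1,3))
E
```

```text
[ 0.53319776 -0.03264396  0.23139997]
card 554 z 0.09735421501584958 dir 81.39627523482758 x at y=.0245 0.542277372382049 [ 0.52919333 -0.02948964  0.0931888 ] [0.55061526 0.0704299  0.10234543]
tube 417 [ 0.53432328 -0.0317065   0.0870891 ] [ 0.52070973 -0.04542699  0.08406187] [ 0.54776347 -0.01870646  0.09106732]
card 20 z 0.09698793936525485 dir 81.64325807620727 x at y=.0245 0.5433121708016676 [0.54085573 0.01168603 0.09329218] [0.55045109 0.06547159 0.10189462]
```

View pics/w3.png

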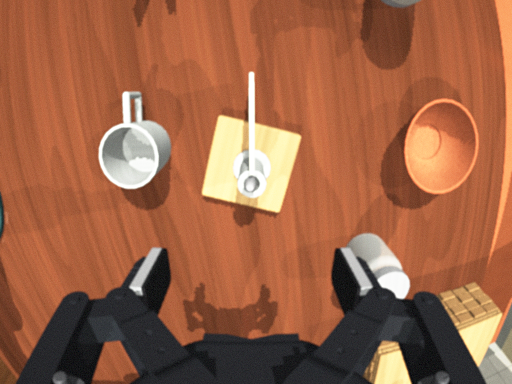

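>>> carry_out(
  series="-0.009 0.0533 0 2.6;-0.009 0.0533 0 2.6;-0.009 0.0533 0 2.6;-0.009 0.0533 0 2.6;-0.009 0.0533 0 2.6;-0.01 0.0533 0 2.7;0 0 0 0;0 0 0 0;0 0 0 0",
)

```text
time: 11.15
tool_pos: [0.4786, 0.2858, 0.2312]
tcp_rot: [-2.076, -2.358, 0.003]
wrist_force: [0.9, -0.0, -0.1]
width: 1.0
grip_force: 0.0
```

```bash
python3 - <<'E'
from m import *
im,W,s=wcloud(); cv2.imwrite("pics/w4.png",im); print(s["tool_pos"],s["tcp_rot"])
P=W.reshape(-1,3)
t=near(P,(.478,.287),.045,.125,.15); print("tails",len(t),t.min(0),t.max(0),cv2.minAreaRect(t[:,:2].astype(np.float32)))
b=near(P,(.478,.305),.09,.072,.083); b=b[abs(b[:,1]-.287)>.025]; p=np.polyfit(b[:,1],b[:,0],1)
print("board",len(b),np.degrees(np.arctan2(1,p[0])),np.polyval(p,.287))
print([ (round(x["score"],2),x["rect"]) for x in spot_in("wrist","clip_tails")[:2]])
E
```

```text
[0.47864558 0.28576589 0.23119353] [-2.07572046 -2.35786506  0.00264993]
tails 488 [0.4491825  0.27087252 0.12501025] [0.50308588 0.30677816 0.13873999] ((0.47614726424217224, 0.28890982270240784), (0.05140425264835358, 0.0302335973829031), 7.477873802185059)
board 654 97.59788562453254 0.47640290583354616
[(0.86, [245.8, 186.1, 65.3, 61.5])]
```

View pics/w4.png

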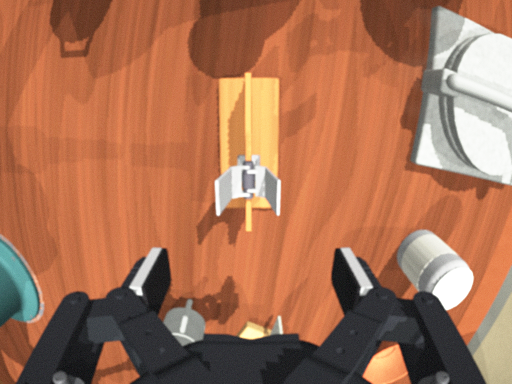

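>>> carry_out(
  series="-0.0025 0.0022 -0.03 0;0 0 -0.04 0;0 0 -0.03 0;0 0 -0.013 0;0 0 0 0;0 0 0 0",
)

```text
time: 12.0
tool_pos: [0.4774, 0.2897, 0.1206]
tcp_rot: [2.074, 2.359, 0.004]
wrist_force: [0.3, -1.0, 0.4]
width: 0.999
grip_force: 0.0
```

>>> carry_out(
  series="0 0 0 0;0 0 0 0;0 0 0 0;0 0 0 0;0 0 0 0;0 0 0 0;0 0 0 0;0 0 0 0",
  jaw=-1,
  grip_force=45,
)

```text
time: 13.0
tool_pos: [0.477, 0.2903, 0.1228]
tcp_rot: [2.074, 2.36, 0.004]
wrist_force: [-5.1, -2.6, 15.8]
width: 0.335
grip_force: 43.8
```

>>> carry_out(
  series="0 0 0.01 0;0 0 0.02 0;0 0 0.03 0;0 0 0.03 0;0 0 0.02 0;0 0 0 0;0 0 0 0",
)

```text
time: 13.88
tool_pos: [0.4755, 0.289, 0.2278]
tcp_rot: [-2.074, -2.359, 0.003]
wrist_force: [-0.4, -0.3, -1.1]
width: 0.337
grip_force: 45.4
```

```bash
python3 - <<'E'
from m import *
s=bot.read_state(); print(s["tool_pos"],s["tcp_rot"],s["width"],s["grip_force"])
im,W,s=wcloud(); cv2.imwrite("pics/w5.png",im)
P=W.reshape(-1,3); c=near(P,s["tool_pos"],.06,.09,.35); np.save("held.npy",c)
ims,S=cloud("scene"); cv2.imwrite("pics/s5.png",np.vstack([cv2.resize(ims[100:220,240:400],(640,480))]))
np.save("s5.npy",S)
Q=near(S.reshape(-1,3),s["tool_pos"],.06,.1,.25); print(len(Q),Q.min(0))
q=Q[Q[:,2]<.20]; print(np.round(q[np.argsort(q[:,2])][::max(1,len(q)//25)],3).tolist())
E
```

```text
[0.47552477 0.28895773 0.2278111 ] [-2.07354215 -2.35924177  0.0028725 ] 0.33705709845010584 45.35156965255737
330 [0.4484267  0.26764214 0.13696121]
[[0.489, 0.274, 0.137], [0.458, 0.269, 0.143], [0.466, 0.274, 0.144], [0.493, 0.272, 0.146], [0.496, 0.277, 0.148], [0.466, 0.273, 0.149], [0.49, 0.276, 0.152], [0.494, 0.284, 0.154], [0.493, 0.291, 0.156], [0.461, 0.274, 0.158], [0.49, 0.281, 0.16], [0.488, 0.299, 0.164], [0.493, 0.294, 0.165], [0.491, 0.29, 0.169], [0.493, 0.282, 0.171], [0.484, 0.303, 0.173], [0.485, 0.292, 0.176], [0.484, 0.302, 0.178], [0.487, 0.297, 0.182], [0.485, 0.276, 0.184], [0.485, 0.283, 0.187], [0.481, 0.274, 0.189], [0.477, 0.268, 0.191], [0.472, 0.276, 0.194], [0.489, 0.294, 0.197], [0.464, 0.285, 0.2]]
```

View pics/s5.png

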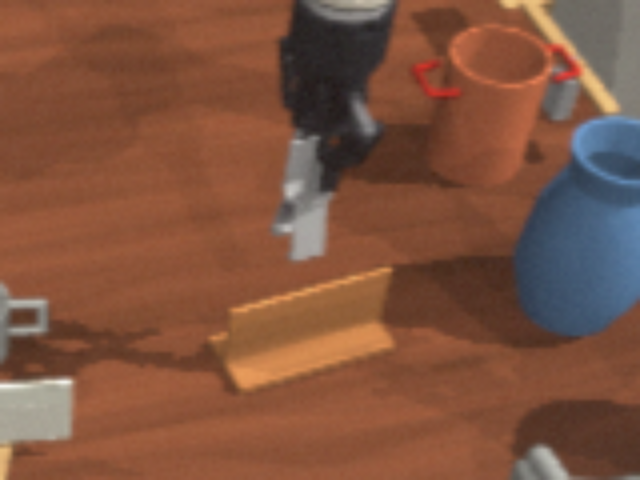

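View pics/w5.png

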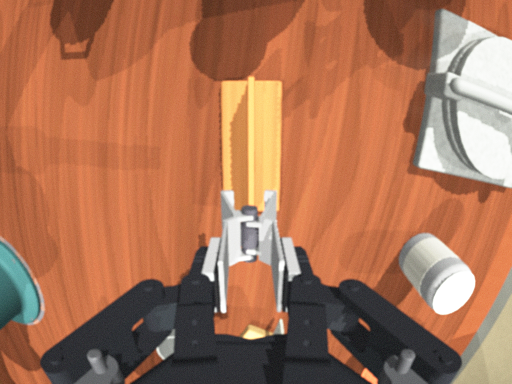

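>>> carry_out(
  series="0.0084 -0.033 0.002 -2;0.0084 -0.033 0.002 -2;0.0084 -0.033 0 -2;0.0084 -0.033 0 -2;0.0084 -0.033 0 -2;0.0084 -0.033 0 -2;0.0084 -0.033 0 -2;0.0082 -0.0315 0 -1.8;0 0 0 0;0 0 0 0;0 0 0 0",
)

```text
time: 15.35
tool_pos: [0.5428, 0.0276, 0.2326]
tcp_rot: [-2.377, -2.053, 0.001]
wrist_force: [0.4, -0.6, -0.1]
width: 0.335
grip_force: 45.3
```

```bash
python3 - <<'E'
from m import *
im,W,s=wcloud(); cv2.imwrite("pics/w6.png",im); print(s["tool_pos"],2*np.degrees(np.arctan2(s["tcp_rot"][1],s["tcp_rot"][0])),s["width"],s["grip_force"])
P=W.reshape(-1,3); card(P)
h=near(P,s["tool_pos"],.05,.12,.205)
u=np.array([np.cos(np.radians(81.7)),np.sin(np.radians(81.7))]); n=np.array([u[1],-u[0]])
d=h[:,:2]-s["tool_pos"][:2]
for lo in np.arange(.13,.2,.01):
    m=(h[:,2]>lo)&(h[:,2]<lo+.01)
    if m.sum()>4: print(round(lo,2),m.sum(),"along",np.round([(d[m]@u).min(),(d[m]@u).max()],3),"across",np.round([(d[m]@n).min(),(d[m]@n).max()],3))
E
```

```text
[0.54276413 0.02763558 0.2325962 ] -278.36479817904507 0.3348271024244481 45.28310537338257
card 279 z 0.09732970296483726 dir 82.28965365806674 x at y=.0245 0.5425999891302028 [0.53913957 0.01020671 0.09383217] [0.55060125 0.06986507 0.09952656]
0.14 66 along [-0.013  0.014] across [-0.023  0.02 ]
0.15 286 along [-0.015  0.014] across [-0.022  0.02 ]
0.16 138 along [-0.004  0.014] across [-0.02   0.018]
0.17 121 along [0.001 0.014] across [-0.017  0.015]
0.18 124 along [-0.014  0.017] across [-0.014  0.013]
0.19 1279 along [-0.02   0.017] across [-0.012  0.01 ]
0.2 818 along [-0.017  0.014] across [-0.015  0.015]
```

View pics/w6.png

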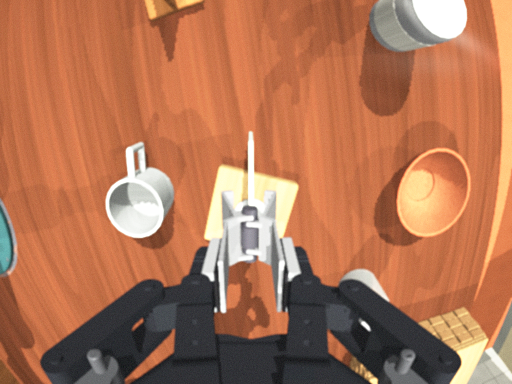

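>>> carry_out(
  series="0.001 -0.002 0 0;0 0 -0.01 0;0 0 -0.015 0;0 0 -0.015 0;0 0 -0.015 0;0 0 -0.01 0;0 0 -0.005 0;0 0 0 0;0 0 0 0;0 0 0 0;0 0 0 0",
)

```text
time: 16.77
tool_pos: [0.5445, 0.0248, 0.1636]
tcp_rot: [2.378, 2.052, 0.001]
wrist_force: [-0.2, -0.3, -1.1]
width: 0.338
grip_force: 45.3
```

```bash
python3 - <<'E'
from m import *
im,W,s=wcloud(); print(s["tool_pos"],s["width"],s["grip_force"],s["wrist_force"])
P=W.reshape(-1,3)
u=np.array([np.cos(np.radians(81.9)),np.sin(np.radians(81.9))]); n=np.array([u[1],-u[0]])
o=s["tool_pos"]; h=near(P,o,.07,.05,.13); d=h[:,:2]-o[:2]
for lo in np.arange(.06,.13,.01):
    m=(h[:,2]>lo)&(h[:,2]<lo+.01)&(abs(d@n)<.03)
    if m.sum()>4: print(round(lo,2),m.sum(),"along",np.round([(d[m]@u).min(),(d[m]@u).max()],3),"across",np.round([(d[m]@n).min(),(d[m]@n).max()],3))
t=(h[:,2]>.094)&(h[:,2]<.1)&(d@u>.02)&(abs(d@n)<.01); print("card across",t.sum(),np.median((d@n)[t]),"end along",(d@u)[t].max())
im,S=cloud("top"); f=near(S.reshape(-1,3),(.533,-.033),.022,.08,.11); print(np.round(f,3)[:12].tolist())
im,S=cloud("scene"); cv2.imwrite("pics/s7.png",cv2.resize(im[140:260,180:340],(800,600)))
E
```

```text
[0.54448952 0.02479092 0.16356209] 0.33845658485950936 45.3109735250473 [-0.18980609 -0.33876885 -1.09623294]
0.06 18 along [-0.066  0.046] across [-0.003  0.003]
0.07 149 along [-0.065  0.046] across [-0.023  0.02 ]
0.08 788 along [-0.07   0.046] across [-0.022  0.02 ]
0.09 630 along [-0.061  0.045] across [-0.02   0.018]
0.1 210 along [-0.06   0.014] across [-0.017  0.016]
0.11 115 along [-0.014  0.017] across [-0.014  0.013]
0.12 1106 along [-0.02   0.017] across [-0.012  0.011]
card across 223 -0.001755352702394555 end along 0.04546076929386133
[[0.539, -0.02, 0.095], [0.54, -0.024, 0.087], [0.54, -0.027, 0.086], [0.539, -0.032, 0.1], [0.539, -0.036, 0.098], [0.54, -0.04, 0.081], [0.54, -0.044, 0.08], [0.54, -0.046, 0.085], [0.536, -0.017, 0.093], [0.536, -0.02, 0.094], [0.536, -0.024, 0.086], [0.536, -0.027, 0.093]]
```

View pics/s7.png

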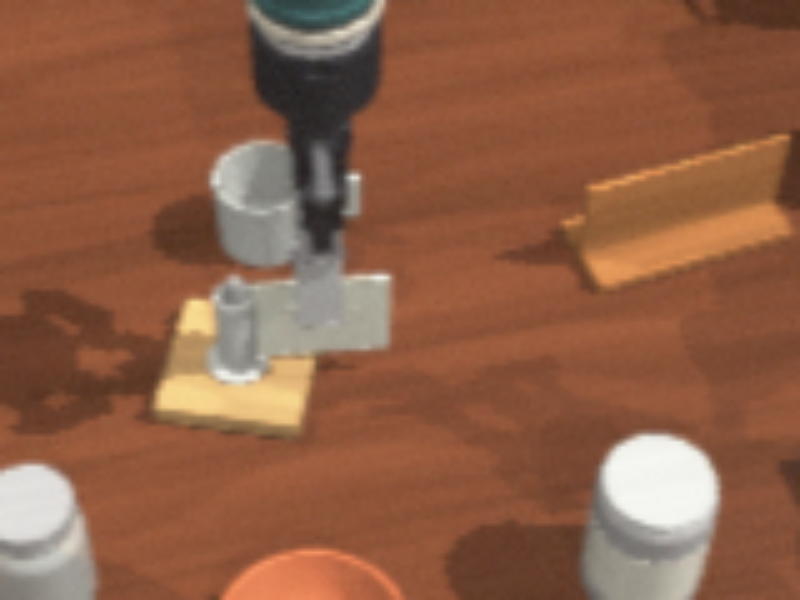

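```bash
python3 -c "
from h import *
print(bot.finish_job())"
```

```text
the job is handed in; nothing more can be done
None
```

The card's tube is home on the stand and released, and the clip is held wide open astride the middle of the card's top edge (about 1 mm off-centre across it); I handed the job in, but no verdict came back.

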